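# Lock the tube rotator's paddle with its pin

## Task

Lock the tube rotator for transport: turn its paddle by the handle until the hole in the paddle lies over the hole in the tilted housing, then take the locking pin from the tube rack and push it through both holes, fully home, with its collar down on the paddle, and let go. Leave the bottle, the jar and the tip box where they stand.

Things in the scene. Friction and masses are not known exactly. Their poses are not given: they have to be found in the camera images.
- paddle (a joint): Turning angle (rad) of the tube rotator's paddle on its tilted axis: 0 when the paddle's hole lies exactly over the housing's hole, growing anticlockwise as seen looking down on the paddle; stops at -0.6 and 1.4. It starts between 0.5 and 1.25. Friction (0.12 N m, about 2 N at the handle) holds the paddle wherever it is left.
- lock_hole (a point): Centre of the mouth of the 16 mm round hole, 40 mm deep and blind, in the flat top of the rotator's fixed white housing (a block 200 x 110 x 50 mm on a grey foot, its top tilted 25 degrees from level). Axes: z is the outward normal of that top, along the hole and along the paddle's turning axis, 25 degrees from vertical; x points up the slope along the housing's length; y is level. The turning axis meets the top 70 mm down the slope from here (at x = -70 mm in this frame).
- paddle_hole (a point): Centre of the upper mouth of the 16 mm round hole right through the paddle, 70 mm from the turning axis. The paddle is an aluminium bar 190 x 48 x 12 mm, centred on the turning axis, its underside 3 mm and its upper face 15 mm above the housing's top; two capped tubes lie fixed across its middle (to 26 mm either side of the axis along the bar, to 20 mm above its upper face). Axes: z as that of the lock hole, x along the bar from the turning axis towards this hole.
- handle (a point): Point on the axis of the handle, a round black post 22 mm in diameter and 55 mm tall that stands square on the paddle's upper face at the other end from the hole, 70 mm from the turning axis. This point lies 30 mm above the paddle's upper face and 25 mm below the post's top. Axes as those of the paddle hole.
- pin_knob (a point): Centre of the knob of the loose locking pin (70 to 130 g). From the top: a dark steel knob 24 mm in diameter and 40 mm tall (this point is half-way up), a collar 32 mm in diameter and 5 mm thick, a round shank 12 mm in diameter and 50 mm long whose last 13 mm taper to 5 mm. z points from the shank to the knob. It starts upright in the blue rack, hanging by its collar in one of the rack's holes; lift it more than 50 mm to clear the rack.
- pin_collar (a point): Centre of the underside of the pin's collar, where the shank begins, 25 mm below the knob's centre. Axes as those of the knob.
- rack: Fixed blue tube rack, 190 x 96 x 75 mm (the upper face, on which the pin's collar rests, is 75 mm above the bench), with two rows of three 18 mm holes. Origin: centre of its underside; x along its length. The pin hangs in the hole at x = -60 mm, y = -22 mm; two capped tubes, 92 mm tall, stand fixed at x = 60 mm.
- bottle_mid (a point): Bystander: half-way up a loose bottle, 64 mm in diameter and 150 mm tall, with an orange cap.
- jar_mid (a point): Bystander: half-way up a loose jar, 70 mm in diameter and 80 mm tall, with a white cap.
- tipbox_mid (a point): Bystander: centre of a loose, closed tip box, 120 x 80 x 60 mm, grey with a white lid.
Mind the look-alikes: they are no part of the job. There is more than one size of the part that bears paddle; the job needs the larger.

How it is judged:
By the outcome, as a careful person would: the job done as asked, in the order asked, and still so for the second after the job is handed in, with the robot touching nothing.
It also fails if it takes over 58 s, if anything falls off the work surface, if the arm or the gripper's body presses on something with over 40 N, if the wrist force passes 120 N, or if a joint passes its speed limit or range.

## Robot

A 6-joint arm with a two-finger parallel gripper is mounted at the origin on the work surface. World frame = base frame: x ahead of the robot, y to its left, z up, the work surface at z = 0. Lengths are in m, angles in rad, forces in N, time in s.
With the tool pointing down it reaches from about 0.425 to 0.925 m from the base axis. Payload 12.5 kg.
Tool frame: the origin (TCP) lies on the centre line of the jaws, within the pads' length; the fingertips stand 19 mm ahead of it and the grasp point (between the pads) is the TCP; z points along the fingers, y is the direction in which the jaws open and shut (so a half turn about z gives the same grasp; the last joint's range is limited). The gripper opens to 85 mm and grips with 20 to 120 N. Pads are 22 mm wide; open, the fingers measure 114 mm over their backs; the gripper's body (76 mm by 85 mm) begins 54 mm behind the grasp point. The pads swing forward as they close: fully open they stand 13 mm farther back than shut.
Start: joints at [1.14, 0.491, 1.559, -0, 1.092, -0.106], TCP at [0.199, 0.592, 0.25] pointing down, gripper open.
Joint ranges: [-3.1, 3.1], [-0.84, 2.19], [0.05, 2.79], [-1.13, 4.28], [0.06, 2.93], [-2.69, 2.69]. Speed limits (rad/s): [2.22, 2.22, 2.79, 3.14, 3.14, 3.14].

## Interface

Orientations are given as a rotation vector (axis times angle).
In Python, from rig import telemetry, eyes, ticket gives the robot as it stands.
- The arm moves only by the shell command python3 -m creep 'ROWS'. ROWS is JSON, a list that holds one entry, the list of rows, each a list of 5 numbers: the closure, from 0 (fully open) to 1 (shut), then the shift along the tool's x, y, z in mm, then the turn about the tool's z in rad. In form: [[[claw, x, y, z, yaw], ...]]. A call has 1 to 5 rows; each row shifts and turns the pose as measured when the row begins, along the tool's axes as they then stand; what a row does not reach is not made up. A row lasts 1/10 s, in which the tool goes at most 50 mm and 8.59 degrees, less where a joint would pass 70% of its speed; a pose out of reach is approached as far as the arm can. A call is refused whole if a number of a shift passes 50 or a number of a turn 0.15, either way. A call with a gripper value outside its range is refused whole. The fingers move at their own pace and stop on an object; the grip force is fixed at half the most. Time passes only in rows, so rows that do not move let the fingers close. It gives the time, the measured TCP pose, the force and the opening at its end, in the units of the state.
- telemetry.read_state(): the state, without advancing time (a new reading comes with each control period).
- eyes.read_camera(name): name is "side" or "top"; returns (picture, depth): 480x640x3 uint8, red, green, blue; 480x640 float32, m along the optical axis (not along the pixel's ray), 0 where there is no reading.
- eyes.camera_info(name): a dict with "fx", "fy", "cx", "cy" (pixels), "distortion" ([k1, k2, p1, p2, k3] as OpenCV has them; the pictures are not rectified), "origin" and "attitude" of the camera in the world. Camera axes: x right, y down, z forward; pixel columns grow to the right and rows downward; lengths in m; the calibration is good to about 2 mm. A picture is of the moment at which its call begins. camera_info takes no time and is no camera call.
- ticket.job_done(): hands the job in, once; it reports no verdict.
The state is a dict: "t": time; "q": joint angles; "joint_velocities": joint speeds; "joint_torque": joint torques, N m; "position": TCP position; "tcp_rot": TCP orientation; "ft_force": force on the tool from outside, world axes, zero at the start; "wrist_torque": the same for the moment, N m; "width": opening from 0.0 (shut) to 1.0 (fully open).
Only numpy, scipy, OpenCV 4.12 (cv2) and the standard library are available. Lean on these libraries where they do the work, as an engineer would, in place of code of your own. Each camera call takes 0.05 s, during which the arm holds its last target.

## Working session

There is one attempt and no reset: what is moved stays moved. The work goes in short steps, Python scripts to look and compute and a shell command to move; the robot and the scene stay as the last step left them, time stands still between calls to the robot, and variables do not carry over. Pictures are saved under pics/ and viewed, and the job is handed in when it is done.

```bash
ls; mkdir -p pics; python3 - <<'E'
from rig import telemetry, eyes
import cv2, numpy as np
print(telemetry.read_state())
for n in ("side","top"):
    print(n,eyes.camera_info(n))
    p,d=eyes.read_camera(n)
    cv2.imwrite(f"pics/{n}0.png",p[:,:,::-1]); np.savez(f"{n}0.npz",p=p,d=d)
E
```

```text
pics
{'t': 0.0, 'q': array([ 1.14041265e+00,  4.91634587e-01,  1.55947635e+00,  2.34858021e-05,
        1.09173158e+00, -1.05596831e-01]), 'joint_velocities': array([-0.00072749, -0.00048398, -0.00066627,  0.0003222 ,  0.00010441,
       -0.00030583]), 'joint_torque': array([-2.50445613e-03, -6.18451023e+01, -2.61597294e+01, -1.93353671e-04,
        4.01662808e-03,  5.16852856e-05]), 'position': array([0.19932141, 0.5921328 , 0.24967186]), 'tcp_rot': array([-5.07894545e-01, -3.09990942e+00,  1.88432828e-03]), 'ft_force': array([ 0.37827844, -0.26331909, -0.39505022]), 'wrist_torque': array([-0.03601717, -0.02339311, -0.00683028]), 'width': 1.000908187050085}
side {'fx': 613.5104360231526, 'fy': 613.5104360231526, 'cx': 317.59737585672076, 'cy': 237.70212528509794, 'distortion': array([-0.07237704,  0.        ,  0.        ,  0.        ,  0.        ]), 'origin': array([-0.01129415, -0.68527881,  0.75802053]), 'attitude': array([-2.02689801,  0.83288947, -0.42976681])}
top {'fx': 587.1160709522542, 'fy': 587.1160709522542, 'cx': 326.7131151582454, 'cy': 238.60682796467262, 'distortion': array([0.0207313, 0.       , 0.       , 0.       , 0.       ]), 'origin': array([0.44973624, 0.00832206, 1.30108212]), 'attitude': array([-2.13117952,  2.13775355, -0.17513881])}
```

View pics/side0.png

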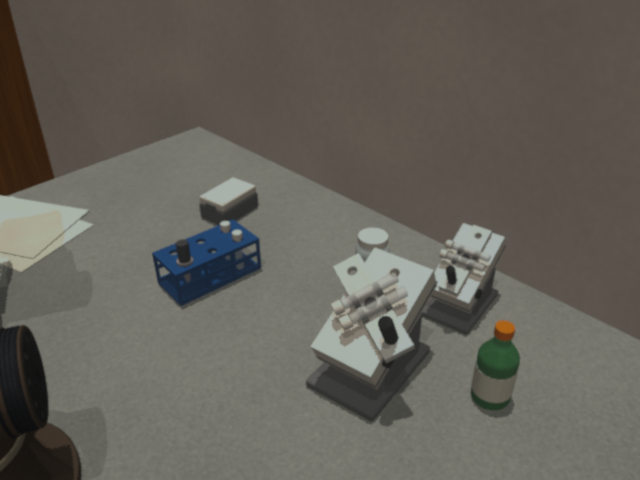

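View pics/top0.png

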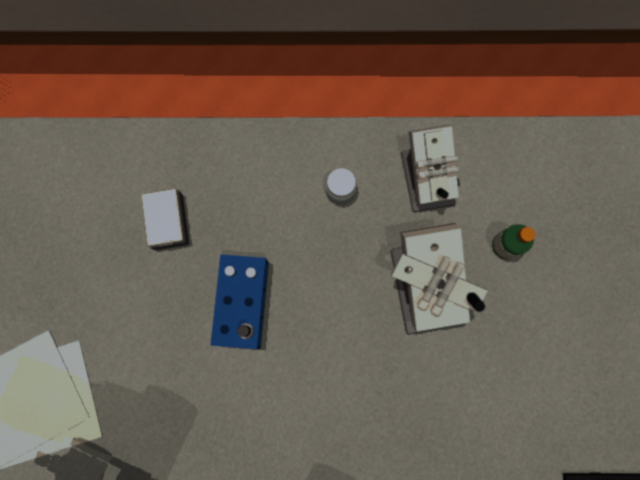

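The side view shows the large rotator near (370,320), the small look-alike at (465,265), and the pin in the rack at (183,250). In the top view the large rotator is at (437,280), with its housing hole near (435,247), paddle hole (409,270) and handle (475,301). The pin is at (245,331).

```bash
cat > h.py <<'E'
import numpy as np, cv2
from scipy.spatial.transform import Rotation as R
from rig import eyes, telemetry
def cam(n):
    c=eyes.camera_info(n); K=np.array([[c['fx'],0,c['cx']],[0,c['fy'],c['cy']],[0,0,1]])
    return K,np.array(c['distortion']),np.array(c['origin']),R.from_rotvec(c['attitude']).as_matrix()
def ray(n,u,v):
    K,D,o,A=cam(n); x=cv2.undistortPoints(np.array([[[u,v]]],float),K,D)[0,0]
    return o,A@np.array([x[0],x[1],1.])
def dep(n,u,v,d): o,r=ray(n,u,v); return o+r*d
def deps(n,uv,d):
    K,D,o,A=cam(n); x=cv2.undistortPoints(np.array(uv,float).reshape(-1,1,2),K,D)[:,0]
    return o+(np.c_[x,np.ones(len(x))]*np.array(d)[:,None])@A.T
def onz(n,u,v,z): o,r=ray(n,u,v); return o+r*(z-o[2])/r[2]
def onplane(n,u,v,p,nn): o,r=ray(n,u,v); return o+r*((p-o)@nn)/(r@nn)
def tri(ua,ub):
    o1,r1=ray('top',*ua);o2,r2=ray('side',*ub)
    s=np.linalg.lstsq(np.c_[r1,-r2],o2-o1,rcond=None)[0]
    a=o1+r1*s[0];b=o2+r2*s[1]; return (a+b)/2,np.linalg.norm(a-b)
def proj(n,P):
    K,D,o,A=cam(n); return cv2.projectPoints(((np.atleast_2d(P)-o)@A),np.zeros(3),np.zeros(3),K,D)[0][:,0]
def snap(tag):
    for n in("side","top"):
        p,d=eyes.read_camera(n); cv2.imwrite(f"pics/{n}{tag}.png",p[:,:,::-1]); np.savez(f"{n}{tag}.npz",p=p,d=d)
def crop(n,tag,x,y,w,h,k):
    p=np.load(f"{n}{tag}.npz")['p'][y:y+h,x:x+w,::-1]
    return cv2.resize(p,None,fx=k,fy=k,interpolation=cv2.INTER_CUBIC)
E
python3 - <<'E'
from h import *
a=crop('top',0,375,215,130,125,4.5)
cv2.imwrite('pics/ct0.png',a)
cv2.imwrite('pics/cs0.png',crop('side',0,300,235,150,180,3.3))
cv2.imwrite('pics/cr0.png',np.hstack([crop('top',0,205,245,75,110,4),crop('side',0,145,215,125,110,4)]))
E
```

```text
(no output)
```

View pics/ct0.png

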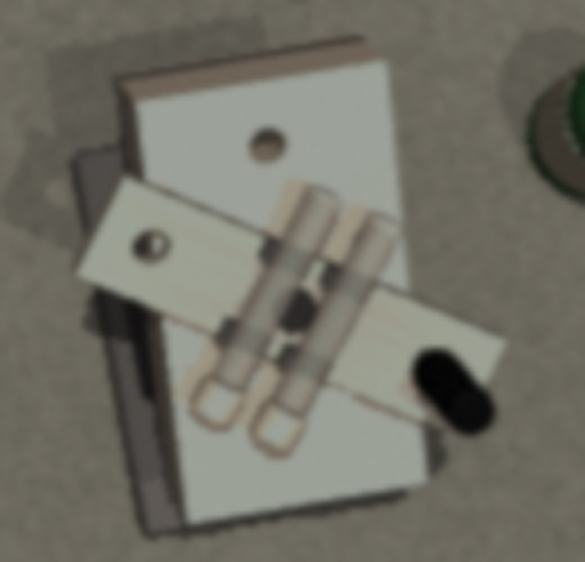

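View pics/cs0.png

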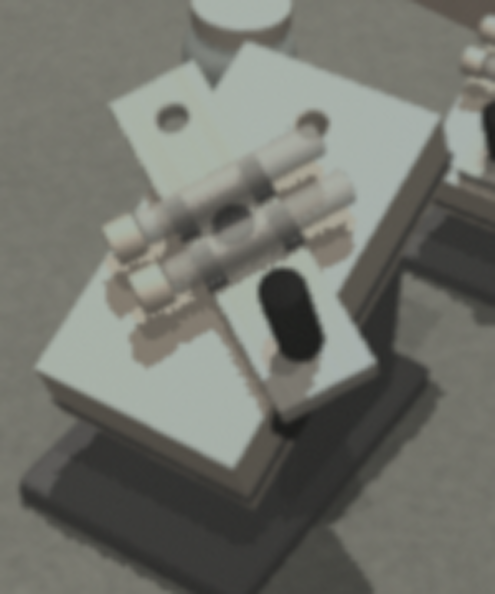

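View pics/cr0.png

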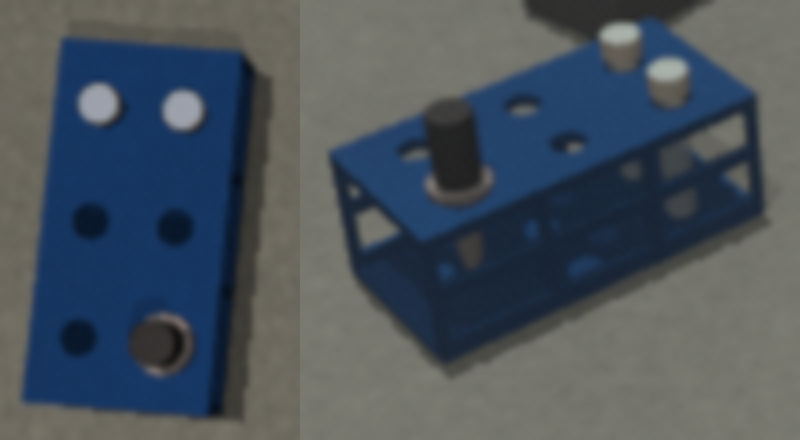

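```bash
python3 - <<'E'
from h import *
np.set_printoptions(precision=4,suppress=True)
T=lambda x,y:(375+(x+.5)/4.5-.5,215+(y+.5)/4.5-.5)
S=lambda x,y:(300+(x+.5)/3.3-.5,235+(y+.5)/3.3-.5)
pr=[('UL',(135,100),(248,42)),('UR',(385,60),(440,117)),('DR',(428,482),(234,468)),('DL',(188,524),(37,370)),
('lock',(268,145),(313,124)),('phole',(152,246),(173,118)),('hub?',(297,312),(233,222)),('htop',(467,405),(285,288)),('hbase',(437,372),(303,345))]
P={}
for n,a,b in pr:
    p,e=tri(T(*a),S(*b)); P[n]=p; print(n,p,'gap mm',round(e*1e3,1))
c=[P[k] for k in('UL','UR','DR','DL')]
print([np.linalg.norm(c[i]-c[(i+1)%4]) for i in range(4)])
# depth plane of housing top
for n,f in(('top',0),('side',0)):
    z=np.load(f'{n}0.npz'); p=z['p'].astype(int); d=z['d']
    poly=[T(*a) if n=='top' else S(*b) for k,a,b in pr[:4]]
    m=np.zeros((480,640),np.uint8); cv2.fillPoly(m,[np.int32(poly)],1); m=cv2.erode(m,np.ones((3,3)))
    v,u=np.nonzero((m>0)&(d>0)); X=deps(n,np.c_[u,v],d[v,u])
    # ransac plane near 4-corner
    cc=np.mean(c,0); best=None
    nn=np.array([-np.sin(np.radians(25)),0,np.cos(np.radians(25))])
    rng=np.random.default_rng(0);bi=None
    for _ in range(500):
        q=X[rng.choice(len(X),3,False)]; w=np.cross(q[1]-q[0],q[2]-q[0]);w/=np.linalg.norm(w)+1e-12
        i=abs((X-q[0])@w)<.002
        if bi is None or i.sum()>bi.sum(): bi=i
    q=X[bi]; w=np.linalg.svd(q-q.mean(0))[2][2]; w*=np.sign(w[2])
    print(n,'plane n',w,'tilt',np.degrees(np.arccos(w[2])),'az',np.degrees(np.arctan2(w[1],w[0])),bi.sum(),len(X),'z at ctr',q.mean(0), 'dist of corners mm',[(x-q.mean(0))@w*1e3 for x in c])
E
```

```text
UL [ 0.6415 -0.1424  0.1736] gap mm 1.7
UR [ 0.6583 -0.2507  0.1742] gap mm 1.0
DR [ 0.4795 -0.2814  0.0907] gap mm 1.2
DL [ 0.4614 -0.1729  0.0891] gap mm 2.4
lock [ 0.6232 -0.2012  0.1625] gap mm 1.5
phole [ 0.579  -0.1494  0.1625] gap mm 1.1
hub? [ 0.5515 -0.2136  0.1502] gap mm 1.4
htop [ 0.5098 -0.279   0.1763] gap mm 1.7
hbase [ 0.5267 -0.278   0.1312] gap mm 1.9
[np.float64(0.10958327841276946), np.float64(0.1997259555916113), np.float64(0.10999075139008717), np.float64(0.20125161798188967)]
top plane n [-0.42   -0.069   0.9049] tilt 25.193652029276628 az -170.67025234499064 1757 5046 z at ctr [ 0.5718 -0.2087  0.1401] dist of corners mm [np.float64(-3.52871790883868), np.float64(-2.6215560086835064), np.float64(-0.880298335353386), np.float64(-2.223676161138952)]
side plane n [-0.4161 -0.0793  0.9058] tilt 25.06382306922554 az -169.20777625763748 3326 7338 z at ctr [ 0.5495 -0.2178  0.1301] dist of corners mm [np.float64(-4.79373821264954), np.float64(-2.7033626536650024), np.float64(-1.425814685048707), np.float64(-3.9603755967235865)]
```

```bash
python3 - <<'E'
from h import *
np.set_printoptions(precision=4,suppress=True)
T=lambda x,y:(205+(x+.5)/4-.5,245+(y+.5)/4-.5)
S=lambda x,y:(145+(x-300+.5)/4-.5,215+(y+.5)/4-.5)
# rack: knob top, corners of top face, tubes tops
for n,a,b in[('knobtop',(152,343),(450,109)),('capA',(98,104),(621,33)),('capB',(183,110),(668,69)),('h1',(90,221),(522,104)),('h2',(175,227),(570,142)),('h3',(78,337),(415,151)),
  ('c1',(62,38),(654,20)),('c2',(240,50),(752,95)),('c3',(25,400),(332,153)),('c4',(208,412),(418,240))]:
    p,e=tri(T(*a),S(*b)); print(n,p,round(e*1e3,1), 'top@z',onz('top',*T(*a),p[2]), 'onz.075',onz('top',*T(*a),.075)[:2],onz('side',*S(*b),.075)[:2])
for n,pts in(('top',[(300,400),(340,250),(560,320),(300,180)]),('side',[(200,350),(300,220),(250,420),(560,420)])):
    d=np.load(f'{n}0.npz')['d']
    for u,v in pts: print(n,'bench',np.mean([dep(n,uu,vv,d[vv,uu])[2] for uu in range(u-4,u+5) for vv in range(v-4,v+5)]))
for n,q in(('top',[T(130,165),T(130,280)]),('side',[S(480,160),S(610,110)])):
    d=np.load(f'{n}0.npz')['d']
    for u,v in q: print('racktop',n,dep(n,u,v,d[int(round(v)),int(round(u))]))
E
```

```text
knobtop [0.4634 0.1771 0.1184] 2.1 top@z [0.4625 0.1777 0.1184] onz.075 [0.463  0.1839] [0.4965 0.2349]
capA [0.5862 0.2117 0.0897] 2.4 top@z [0.5852 0.2123 0.0897] onz.075 [0.5868 0.2148] [0.6004 0.2307]
capB [0.5827 0.1678 0.0895] 1.8 top@z [0.582  0.1683 0.0895] onz.075 [0.5835 0.1702] [0.5964 0.1858]
h1 [0.5266 0.2176 0.0717] 1.6 top@z [0.526  0.218  0.0717] onz.075 [0.5257 0.2175] [0.5247 0.2128]
h2 [0.5236 0.1731 0.0717] 2.2 top@z [0.5227 0.1737 0.0717] onz.075 [0.5225 0.1732] [0.5219 0.1683]
h3 [0.4666 0.2227 0.0703] 0.7 top@z [0.4663 0.2229 0.0703] onz.075 [0.4662 0.2221] [0.4636 0.2163]
c1 [0.6234 0.2348 0.0708] 2.3 top@z [0.6224 0.2354 0.0708] onz.075 [0.6218 0.2346] [0.6205 0.2286]
c2 [0.6154 0.1415 0.0709] 0.7 top@z [0.6157 0.1413 0.0709] onz.075 [0.6152 0.1408] [0.6113 0.1367]
c3 [0.435  0.2486 0.072 ] 1.5 top@z [0.4343 0.249  0.072 ] onz.075 [0.4344 0.2484] [0.4336 0.244 ]
c4 [0.4267 0.1554 0.0731] 2.8 top@z [0.4279 0.1547 0.0731] onz.075 [0.4279 0.1544] [0.4243 0.1539]
top bench -0.00015019663001185156
top bench -0.000501649037871025
top bench -0.0002413104327129225
top bench 0.01602942556345409
side bench -0.0013397442588221763
side bench -0.0004897555024499656
side bench -0.0006134550948445507
side bench -0.0006806186657442887
racktop top [0.5549 0.1976 0.0735]
racktop top [0.4954 0.1965 0.0713]
racktop side [0.4714 0.1687 0.0894]
racktop side [0.5518 0.1754 0.0762]
```

```bash
cat >> h.py <<'E'
AZ=np.radians(9.65); t=np.radians(25)
XL=np.array([np.cos(t)*np.cos(AZ),np.cos(t)*np.sin(AZ),np.sin(t)]); YL=np.array([-np.sin(AZ),np.cos(AZ),0]); NL=np.cross(XL,YL)
C=np.array([.5602,-.2118,.1344])
def handle(th,h=.045): return C+NL*h+.07*(-np.cos(th)*XL-np.sin(th)*YL)
def go(P=None,yaz=None):
    s=telemetry.read_state(); A=R.from_rotvec(s['tcp_rot']).as_matrix()
    y=A[:,1]; print('t %.2f'%s['t'],'pos',s['position'].round(4),'yaz %.2f'%np.degrees(np.arctan2(y[1],y[0])),'tilt %.2f'%np.degrees(np.arccos(-A[2,2])),'F',s['ft_force'].round(1),'w %.3f'%s['width'],'q',s['q'].round(2))
    if P is not None: print('shift mm',(A.T@(np.array(P)-s['position'])*1e3).round(1))
    if yaz is not None: print('turn',round(-np.radians((yaz-np.degrees(np.arctan2(y[1],y[0]))+180)%360-180)if False else -(np.radians(yaz)-np.arctan2(y[1],y[0])),3))
E
python3 - <<'E'
from h import *
np.set_printoptions(precision=4,suppress=True)
print(XL,YL,NL)
for th in(.98,.75,.5,.25,0):print(th,handle(th),handle(th,.07))
go(handle(.98)+[0,0,.1],99.65)
E
python3 -m creep '[[[0.2,-20,0,-10,-0.124],[0.4,-40,0,-10,-0.124],[0.5,-40,0,0,-0.123],[0.5,-40,0,0,-0.123]]]'
python3 -c "
from h import *
go(handle(.98)+[0,0,.1],99.65)"
```

```text
[0.8935 0.1519 0.4226] [-0.1676  0.9859  0.    ] [-0.4166 -0.0708  0.9063]
0.98 [ 0.5164 -0.2782  0.1587] [ 0.5059 -0.28    0.1814]
0.75 [ 0.5037 -0.2698  0.1535] [ 0.4933 -0.2716  0.1762]
0.5 [ 0.4922 -0.2574  0.1492] [ 0.4818 -0.2592  0.1719]
0.25 [ 0.4838 -0.2424  0.1465] [ 0.4733 -0.2441  0.1692]
0 [ 0.4789 -0.2256  0.1456] [ 0.4685 -0.2274  0.1683]
t 0.10 pos [0.1993 0.5922 0.2498] yaz 71.39 tilt 0.06 F [0.5 0.8 0.2] w 1.004 q [ 1.14  0.49  1.56 -0.    1.09 -0.11]
shift mm [-578.2 -723.8   -8.3]
turn -0.493
t: 0.5
position: [0.3364, 0.5771, 0.2694]
tcp_rot: [0.3, -3.124, 0.005]
ft_force: [-0.6, 0.1, 0.6]
width: 0.501
t 0.50 pos [0.3364 0.5771 0.2694] yaz 100.99 tilt 0.26 F [-0.6  0.1  0.6] w 0.501 q [ 0.94  0.54  1.42 -0.    1.19 -0.82]
shift mm [ -13.7 -873.9   13.4]
turn 0.023
```

```bash
python3 -m creep '[[[0.5,-3,-50,0,0.012],[0.5,0,-50,0,0],[0.5,0,-50,0,0],[0.5,0,-50,0,0],[0.5,0,-50,0,0]]]' | tail -0
python3 -m creep '[[[0.5,0,-50,0,0],[0.5,0,-50,0,0],[0.5,0,-50,0,0],[0.5,0,-50,0,0],[0.5,0,-50,0,0]]]' | tail -0
python3 -m creep '[[[0.5,0,-50,0,0],[0.5,0,-50,0,0],[0.5,0,-50,0,0],[0.5,0,-50,0,0],[0.5,0,-50,0,0]]]'
python3 -c "
from h import *
go(handle(.98)+[0,0,.1],99.65)"
```

```text
t: 2.0
position: [0.4767, -0.1593, 0.2676]
tcp_rot: [0.291, -3.122, 0.009]
ft_force: [0.3, 1.6, -0.1]
width: 0.5
t 2.00 pos [ 0.4767 -0.1593  0.2676] yaz 100.66 tilt 0.47 F [ 0.3  1.6 -0.1] w 0.500 q [-0.45  0.3   1.83 -0.01  1.02 -2.2 ]
shift mm [ -17.1 -124.1    9.4]
turn 0.018Exception ignored on flushing sys.stdout:
BrokenPipeError: [Errno 32] Broken pipe
Exception ignored on flushing sys.stdout:
BrokenPipeError: [Errno 32] Broken pipe
```

```bash
python3 -m creep '[[[0.5,-6,-45,0,0.018],[0.5,-6,-45,0,0],[0.5,-5,-34,0,0],[0.5,0,0,0,0]]]'
python3 -c "
from h import *
go(handle(.98)+[0,0,.03],99.65)
p,d=eyes.read_camera('side');cv2.imwrite('pics/s1.png',p[200:440,260:560,::-1].repeat(2,0).repeat(2,1))"
```

```text
t: 2.4
position: [0.515, -0.2894, 0.2665]
tcp_rot: [0.253, -3.124, 0.008]
ft_force: [-0.9, 0.8, -0.6]
width: 0.504
t 2.40 pos [ 0.515  -0.2894  0.2665] yaz 99.26 tilt 0.50 F [-0.9  0.8 -0.6] w 0.504 q [-0.62  0.43  1.62 -0.01  1.09 -2.35]
shift mm [-3.7 11.2 77.8]
turn -0.007
```

View pics/s1.png

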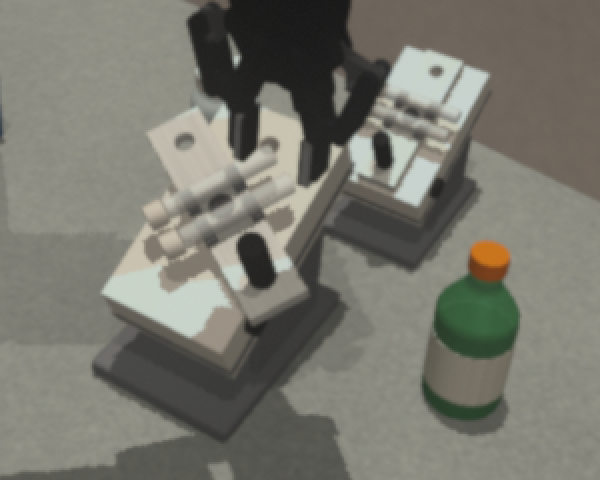

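```bash
python3 -m creep '[[[0.5,0,11,20,-0.007],[0.5,-2,0,30,0],[0.5,0,0,27,0],[0.5,0,0,0,0]]]'
python3 -c "
from h import *
go(handle(.98,.053),99.65)"
```

```text
t: 2.85
position: [0.513, -0.2732, 0.1877]
tcp_rot: [0.267, -3.122, 0.006]
ft_force: [0.0, 0.2, 0.7]
width: 0.499
t 2.85 pos [ 0.513  -0.2732  0.1877] yaz 99.77 tilt 0.50 F [0.  0.2 0.7] w 0.499 q [-0.6   0.5   1.74 -0.01  0.91 -2.34]
shift mm [ 0.7 -5.5 21.7]
turn 0.002
```

```bash
python3 -m creep '[[[0.5,0,-5,15,0],[0.5,0,0,7,0],[0.85,0,0,0,0],[0.85,0,0,0,0],[0.85,0,0,0,0]]]'
python3 -c "
from h import *
go(handle(.98,.053),99.65)
p,d=eyes.read_camera('side');cv2.imwrite('pics/s2.png',p[200:440,260:560,::-1].repeat(2,0).repeat(2,1))"
```

```text
t: 3.35
position: [0.5145, -0.2778, 0.169]
tcp_rot: [0.271, -3.124, 0.013]
ft_force: [6.6, -0.9, -18.9]
width: 0.237
t 3.35 pos [ 0.5145 -0.2778  0.169 ] yaz 99.92 tilt 0.56 F [  6.6  -0.9 -18.9] w 0.237 q [-0.6   0.53  1.75 -0.01  0.87 -2.34]
shift mm [ 1.6 -0.7  3.1]
turn 0.005
```

View pics/s2.png

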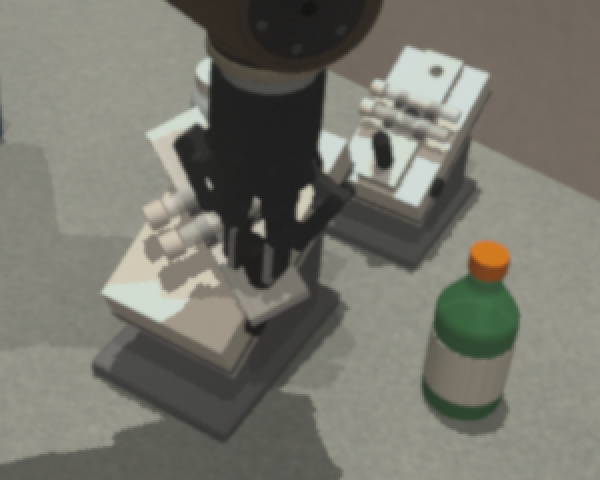

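```bash
python3 -m creep '[[[0.7,0,0,0,0],[0.7,0,0,0,0],[0.7,10,9,4,-0.005],[0.7,8,11,3,0],[0.7,6,12,2,0]]]'
python3 -c "
from h import *
go(handle(0,.056),99.65);print(handle(.38,.056))"
```

```text
t: 3.9
position: [0.4864, -0.2539, 0.1634]
tcp_rot: [-0.281, 3.129, -0.028]
ft_force: [-0.6, -4.9, -3.2]
width: 0.302
t 3.90 pos [ 0.4864 -0.2539  0.1634] yaz 100.25 tilt 1.02 F [-0.6 -4.9 -3.2] w 0.302 q [-0.6   0.49  1.85 -0.02  0.8  -2.33]
shift mm [ 7.  29.4  7.3]
turn 0.011
[ 0.48313839 -0.25124028  0.15768029]
```

```bash
python3 -m creep '[[[0.7,4,11,3,0],[0.7,2,10,2,0],[0.7,1,8,2,0],[0.7,0,0,0,0]]]'
python3 -c "
from h import *
go(handle(0,.056),99.65)"
```

```text
t: 4.3
position: [0.4736, -0.226, 0.1586]
tcp_rot: [-0.281, 3.126, -0.034]
ft_force: [-0.1, -0.4, -0.2]
width: 0.298
t 4.30 pos [ 0.4736 -0.226   0.1586] yaz 100.26 tilt 1.26 F [-0.1 -0.4 -0.2] w 0.298 q [-0.56  0.47  1.91 -0.02  0.75 -2.3 ]
shift mm [-0.6 -0.4  3. ]
turn 0.011
```

```bash
python3 -m creep '[[[0.8,0,0,0,0],[0.85,0,0,0,0],[0.85,0,0,0,0]]]'
python3 -m creep '[[[0.5,0,0,0,0],[0.5,0,0,0,0],[0.5,0,0,-30,0],[0.5,0,0,-45,0],[0.5,0,40,-40,0]]]'
python3 -m creep '[[[0.5,20,45,-10,0],[0.5,20,50,0,0],[0.5,0,50,0,0],[0.5,0,50,0,0],[0.5,0,50,0,0]]]'
python3 - <<'E'
from h import *
go([.463,.1775,.2],99.65)
snap(3)
cv2.imwrite('pics/c3.png',np.hstack([cv2.resize(crop('top',3,375,215,130,125,4),(416,400)),cv2.resize(crop('side',3,300,235,150,150,4),(380,400))]))
E
```

```text
t: 4.6
position: [0.4737, -0.226, 0.159]
tcp_rot: [-0.282, 3.126, -0.033]
ft_force: [-1.8, -0.7, 1.2]
width: 0.241
t: 5.1
position: [0.4675, -0.1904, 0.2677]
tcp_rot: [0.276, -3.126, 0.026]
ft_force: [0.7, 0.9, 0.0]
width: 0.498
t: 5.6
position: [0.3862, 0.0427, 0.2786]
tcp_rot: [-0.265, 3.12, -0.033]
ft_force: [1.9, 0.2, -0.0]
width: 0.499
t 5.60 pos [0.3862 0.0427 0.2786] yaz 99.71 tilt 1.35 F [ 1.9  0.2 -0. ] w 0.499 q [-0.05  0.11  2.05 -0.02  0.97 -1.78]
shift mm [-97.8 121.6  76.7]
turn 0.001
```

View pics/c3.png

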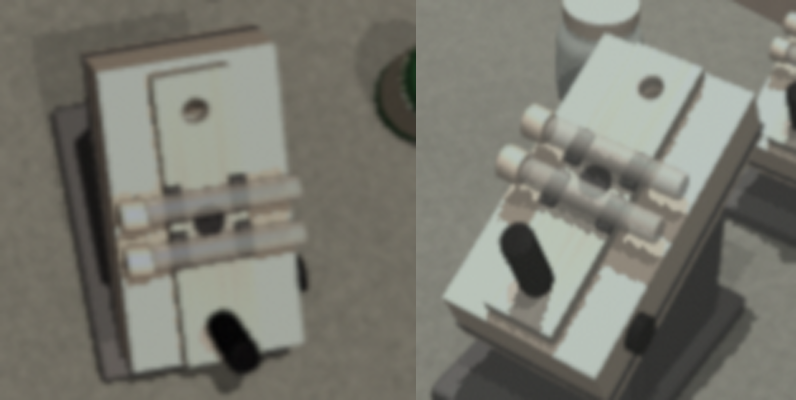

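```bash
python3 - <<'E'
from h import *
np.set_printoptions(precision=4,suppress=True)
cv2.imwrite('pics/d3.png',np.hstack([crop('top',3,405,225,60,50,6.6),crop('side',3,365,245,60,50,6.6)]))
print('pred paddle hole at 0, top/side px',[proj(n,C+NL*.015+.07*XL).round(1) for n in('top','side')])
for n,(u,v) in(('top',(436,249)),('side',(393,268))):
    g=cv2.cvtColor(np.load(f'{n}3.npz')['p'],cv2.COLOR_RGB2GRAY).astype(float)
    w=g[v-8:v+9,u-8:u+9]; m=np.clip(np.median(w)-15-w,0,None)
    k,lab,st,ce=cv2.connectedComponentsWithStats((m>0).astype(np.uint8)); print(n,[(st[i][4],(ce[i]+[u-8,v-8]).round(1)) for i in range(1,k)])
E
```

```text
pred paddle hole at 0, top/side px [array([[436.5, 248.8]]), array([[392.3, 266.8]])]
top [(np.int32(70), array([435.6, 249.1]))]
side [(np.int32(96), array([392.3, 267.4]))]
```

View pics/d3.png

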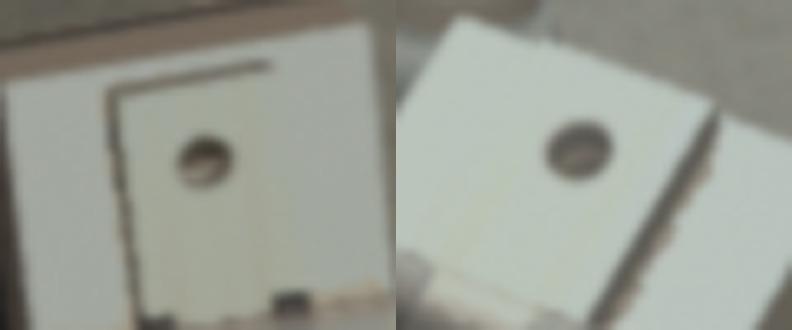

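```bash
python3 - <<'E'
from h import *
np.set_printoptions(precision=4,suppress=True)
def meas(n,tag,u,v,r=8):
    g=cv2.cvtColor(np.load(f'{n}{tag}.npz')['p'],cv2.COLOR_RGB2GRAY).astype(float)
    w=g[v-r:v+r+1,u-r:u+r+1]; m=np.clip(np.median(w)-15-w,0,None)
    k,lab,st,ce=cv2.connectedComponentsWithStats((m>0).astype(np.uint8)); i=1+np.argmax(st[1:,4]); return ce[i]+[u-r,v-r]
L={n:meas(n,0,*q) for n,q in(('top',(434,247)),('side',(394,272)))}
H={n:meas(n,3,*q) for n,q in(('top',(436,249)),('side',(393,268)))}
lk=C+.07*XL; ph=lk+.015*NL
for n in L:
    print(n,L[n]-proj(n,lk)[0],H[n]-proj(n,ph)[0])
    a=onplane(n,*L[n],lk,NL);b=onplane(n,*H[n],ph,NL)
    print('  lock local mm',(a-C)@XL*1e3,(a-C)@YL*1e3,' phole local',(b-C)@XL*1e3,(b-C)@YL*1e3)
E
```

```text
top [-0.5356  0.1667] [-0.8285  0.2807]
  lock local mm 69.84859677327628 1.0838848268078767  phole local 69.72287751754338 1.6604118553193863
side [0.6522 1.775 ] [-0.0631  0.6028]
  lock local mm 67.50710901864875 -2.5896166382836587  phole local 68.97384940193973 -0.4556369503246011
```

```bash
python3 -m creep '[[[0.4,-25,40,20,0],[0.4,-33,42,20,0],[0.4,-33,36,20,0],[0.4,0,0,0,0]]]'
python3 -c "
from h import *
go([.463,.1775,.118],99.65)"
```

```text
t: 6.1
position: [0.4532, 0.1689, 0.2213]
tcp_rot: [-0.274, 3.113, -0.032]
ft_force: [-0.3, -0.6, -0.5]
width: 0.602
t 6.10 pos [0.4532 0.1689 0.2213] yaz 100.07 tilt 1.52 F [-0.3 -0.6 -0.5] w 0.602 q [ 0.23  0.33  1.94 -0.03  0.87 -1.5 ]
shift mm [ -9.7   9.  103.3]
turn 0.007
```

```bash
python3 -m creep '[[[0.4,-10,9,20,0.007],[0.4,0,0,30,0],[0.4,0,0,0,0]]]'
python3 - <<'E'
from h import *
go([.463,.1775,.118],99.65)
snap(4)
cv2.imwrite('pics/c4.png',np.hstack([crop('top',4,195,270,90,90,4.4),crop('side',4,120,190,90,90,4.4)]))
E
```

```text
t: 6.4
position: [0.4641, 0.1784, 0.1698]
tcp_rot: [-0.265, 3.113, -0.032]
ft_force: [0.7, -0.8, 0.4]
width: 0.6
t 6.40 pos [0.4641 0.1784 0.1698] yaz 99.73 tilt 1.55 F [ 0.7 -0.8  0.4] w 0.600 q [ 0.25  0.42  1.96 -0.03  0.75 -1.47]
shift mm [ 2.   0.4 51.8]
turn 0.001
```

View pics/c4.png

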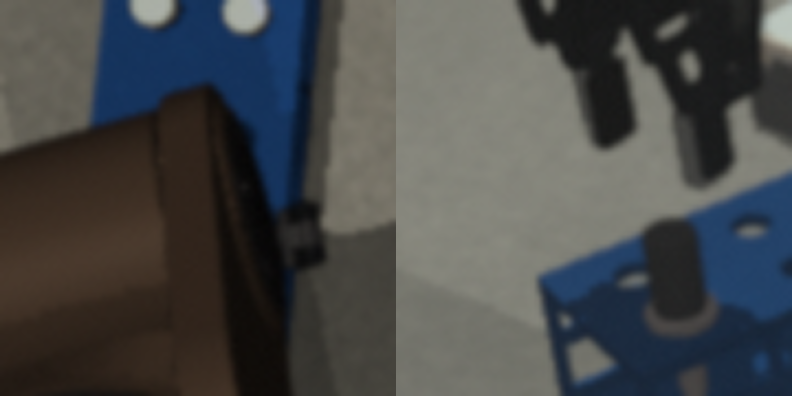

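```bash
python3 -m creep '[[[0.4,1,0,30,0],[0.4,1,0,22,0],[0.4,0,0,0,0]]]'
python3 -m creep '[[[0.7,0,0,0,0],[1,0,0,0,0],[1,0,0,0,0],[1,0,0,0,0]]]'
python3 -c "
from h import *
go([.463,.1775,.118],99.65)"
```

```text
t: 6.8
position: [0.4672, 0.1764, 0.125]
tcp_rot: [-0.26, 3.1, -0.029]
ft_force: [-0.6, -0.2, -0.5]
width: 0.603
t: 7.2
position: [0.4692, 0.1762, 0.1303]
tcp_rot: [-0.258, 3.093, -0.027]
ft_force: [-0.1, -0.6, -0.4]
width: 0.246
t 7.20 pos [0.4692 0.1762 0.1303] yaz 99.52 tilt 2.37 F [-0.1 -0.6 -0.4] w 0.246 q [ 0.24  0.48  2.   -0.04  0.63 -1.47]
shift mm [ 6.3  2.6 12.1]
turn -0.002
```

```bash
python3 -m creep '[[[0.5,0,0,0,0],[0.5,0,0,0,0],[0.5,5,1,8,0]]]'
python3 -c "
from h import *
go([.463,.1775,.118],99.65)"
python3 -m creep '[[[0.5,0,0,0,0]]]'
python3 -c "
from h import *
go([.463,.1775,.118],99.65)"
```

```text
t: 7.5
position: [0.4653, 0.1765, 0.1235]
tcp_rot: [-0.258, 3.09, -0.026]
ft_force: [-0.7, -0.2, -0.7]
width: 0.498
t 7.50 pos [0.4653 0.1765 0.1235] yaz 99.52 tilt 2.55 F [-0.7 -0.2 -0.7] w 0.498 q [ 0.24  0.49  2.02 -0.04  0.6  -1.46]
shift mm [2.3 1.5 5.4]
turn -0.002
t: 7.6
position: [0.4642, 0.1763, 0.1225]
tcp_rot: [-0.258, 3.092, -0.027]
ft_force: [0.4, -0.7, 0.1]
width: 0.499
t 7.60 pos [0.4642 0.1763 0.1225] yaz 99.53 tilt 2.45 F [ 0.4 -0.7  0.1] w 0.499 q [ 0.24  0.49  2.02 -0.04  0.6  -1.46]
shift mm [1.2 1.4 4.5]
turn -0.002
```

```bash
python3 -m creep '[[[0.6,1,1,4,0],[0.8,0,0,0,0],[1,0,0,0,0],[1,0,0,0,0],[1,0,0,0,0]]]'
python3 -c "
from h import *
go([.463,.1775,.118],99.65)
snap(5);cv2.imwrite('pics/c5.png',crop('side',5,120,190,120,110,5))"
```

```text
t: 8.1
position: [0.4629, 0.1772, 0.1179]
tcp_rot: [-0.259, 3.092, -0.027]
ft_force: [-0.6, 0.1, -0.6]
width: 0.256
t 8.10 pos [0.4629 0.1772 0.1179] yaz 99.55 tilt 2.41 F [-0.6  0.1 -0.6] w 0.256 q [ 0.24  0.5   2.02 -0.04  0.59 -1.46]
shift mm [-0.1  0.3 -0.1]
turn -0.002
```

View pics/c5.png

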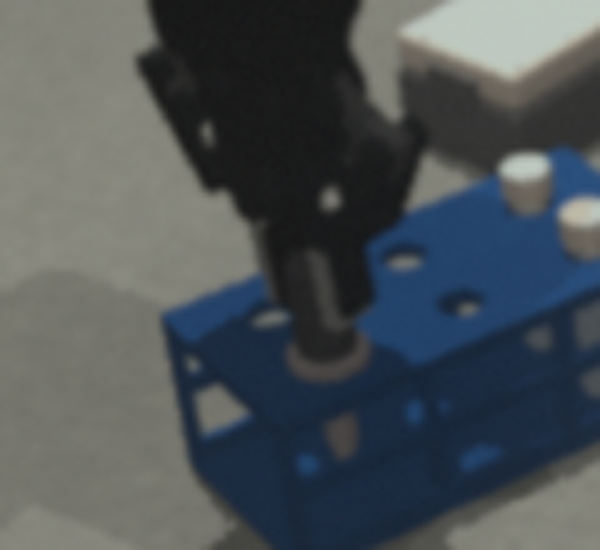

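The pin's knob sits between the pads at about (325,310) in the enlarged crop, with its collar still on the rack. I'll lift it partway and check.

```bash
python3 -m creep '[[[1,0,0,-15,0],[1,0,0,-17,0],[1,0,0,0,0]]]'
python3 -c "
from h import *
go([.463,.1775,.150],99.65)"
```

```text
t: 8.5
position: [0.4615, 0.1776, 0.15]
tcp_rot: [-0.259, 3.094, -0.028]
ft_force: [0.1, -0.6, -1.0]
width: 0.253
t 8.50 pos [0.4615 0.1776 0.15  ] yaz 99.53 tilt 2.34 F [ 0.1 -0.6 -1. ] w 0.253 q [ 0.24  0.44  2.   -0.04  0.67 -1.46]
shift mm [-1.4 -0.3  0.1]
turn -0.002
```

```bash
python3 -m creep '[[[1,5,0,0,0],[1,5,0,0,0],[1,0,0,0,0]]]'
python3 -c "
from h import *
go([.4615,.1776,.150],99.65)"
python3 -m creep '[[[1,5,0,0,0],[1,5,0,0,0]]]'
python3 -c "
from h import *
go([.4615,.1776,.150],99.65)"
```

```text
t: 8.8
position: [0.4532, 0.1764, 0.1493]
tcp_rot: [-0.258, 3.087, -0.025]
ft_force: [2.7, 0.8, 2.3]
width: 0.257
t 8.80 pos [0.4532 0.1764 0.1493] yaz 99.52 tilt 2.67 F [2.7 0.8 2.3] w 0.257 q [ 0.25  0.43  2.02 -0.04  0.65 -1.46]
shift mm [-8.4 -0.2 -0.3]
turn -0.002
t: 9.0
position: [0.4454, 0.1753, 0.1488]
tcp_rot: [-0.257, 3.081, -0.024]
ft_force: [5.3, 1.8, 0.7]
width: 0.256
t 9.00 pos [0.4454 0.1753 0.1488] yaz 99.51 tilt 2.96 F [5.3 1.8 0.7] w 0.256 q [ 0.25  0.42  2.04 -0.04  0.63 -1.46]
shift mm [-16.3  -0.4  -0.4]
turn -0.002
```

```bash
python3 -m creep '[[[1,5,0,0,0],[1,5,0,0,0],[1,5,0,0,0]]]'
python3 - <<'E'
from h import *
go([.4615,.1776,.150],99.65)
snap(6);cv2.imwrite('pics/c6.png',crop('side',6,120,190,120,110,5))
E
```

```text
t: 9.3
position: [0.4331, 0.1734, 0.1475]
tcp_rot: [-0.256, 3.074, -0.021]
ft_force: [6.8, 2.1, -1.8]
width: 0.253
t 9.30 pos [0.4331 0.1734 0.1475] yaz 99.50 tilt 3.36 F [ 6.8  2.1 -1.8] w 0.253 q [ 0.25  0.41  2.08 -0.04  0.6  -1.45]
shift mm [-28.8  -0.6  -0.9]
turn -0.003
```

View pics/c6.png

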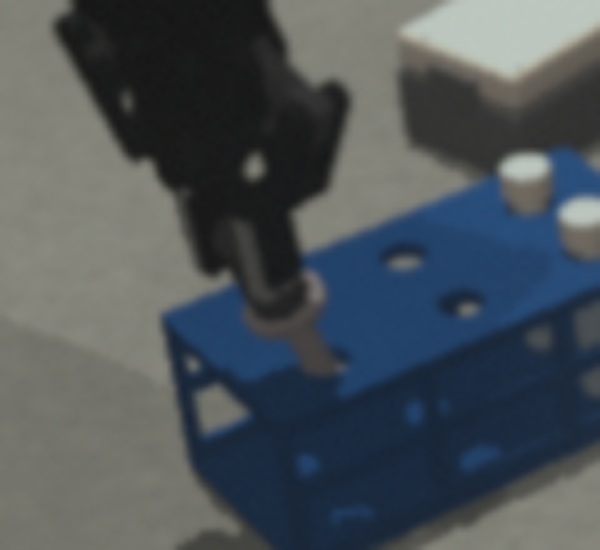

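```bash
python3 -m creep '[[[1,5,0,0,0],[1,2,0,0,0]]]'
python3 -m creep '[[[1,4,0,-8,0],[1,7,0,-15,0],[1,9,0,-20,0],[1,9,0,-20,0],[1,0,0,0,0]]]'
python3 - <<'E'
from h import *
go([.4615,.1776,.150],99.65)
snap(7);cv2.imwrite('pics/c7.png',np.hstack([crop('side',7,110,165,110,110,3.6),crop('top',7,200,260,110,110,3.6)]))
E
```

```text
t: 9.6
position: [0.4271, 0.1723, 0.1468]
tcp_rot: [-0.256, 3.072, -0.021]
ft_force: [5.6, 1.0, -0.6]
width: 0.256
t: 10.1
position: [0.3919, 0.1672, 0.207]
tcp_rot: [-0.257, 3.082, -0.024]
ft_force: [0.2, 0.3, -1.8]
width: 0.258
t 10.10 pos [0.3919 0.1672 0.207 ] yaz 99.49 tilt 2.93 F [ 0.2  0.3 -1.8] w 0.258 q [ 0.26  0.26  2.1  -0.04  0.74 -1.45]
shift mm [-67.6  -0.1  60.3]
turn -0.003
```

View pics/c7.png

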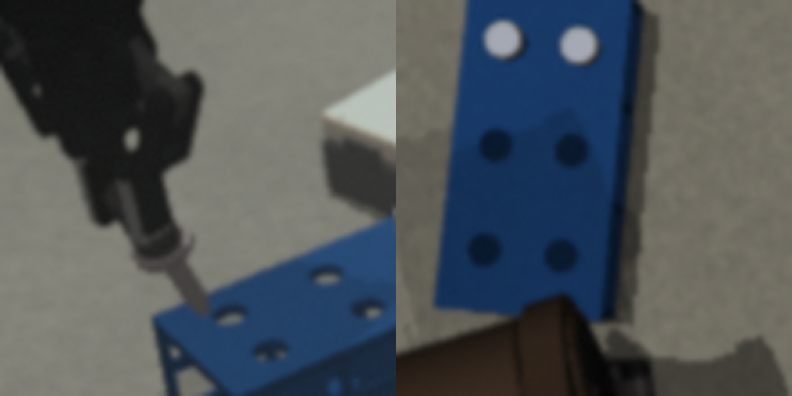

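```bash
python3 - <<'E'
from h import *
cv2.imwrite('pics/c7b.png',crop('side',7,130,205,50,55,10))
E
```

```text
(no output)
```

View pics/c7b.png

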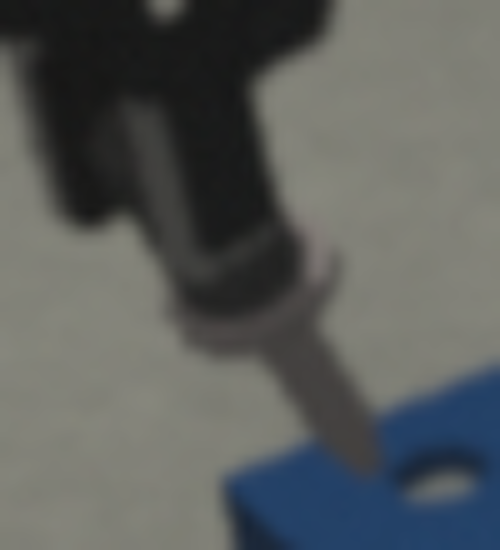

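```bash
cat >> h.py <<'E'
def pinmeas(col,tip):
    s=telemetry.read_state(); A=R.from_rotvec(s['tcp_rot']).as_matrix()
    a=onplane('side',*col,s['position'],A[:,1]); b=onplane('side',*tip,s['position'],A[:,1])
    v=a-b; print('collar',a.round(4),'tip',b.round(4),'len mm',(np.linalg.norm(v)*1e3).round(1),'axis',(v/np.linalg.norm(v)).round(3),'tilt',np.degrees(np.arccos(v[2]/np.linalg.norm(v))).round(1),'tool frame collar',((a-s['position'])@A*1e3).round(1),'tip',((b-s['position'])@A*1e3).round(1)); return a,b
E
python3 - <<'E'
from h import *
k=lambda x,y:(130+(x+.5)/10-.5,205+(y+.5)/10-.5)
pinmeas(k(262,294),k(371,469)); print(NL)
E
```

```text
collar [0.4109 0.1695 0.1645] tip [0.4266 0.1712 0.1178] len mm 49.3 axis [-0.32  -0.035  0.947] tilt 18.8 tool frame collar [-16.5  -0.   41.9] tip [-30.2  -0.   89.2]
[-0.41663827 -0.07084313  0.90630779]
```

```bash
cat >> h.py <<'E'
PH=C+.07*XL+.015*NL
def tiptarget(P,tip=(-30.2,0,89.2)):
    s=telemetry.read_state(); A=R.from_rotvec(s['tcp_rot']).as_matrix()
    return np.array(P)-A@(np.array(tip)/1e3)
E
python3 -m creep '[[[1,0,-20,-30,0],[1,-20,-40,-35,0],[1,-25,-42,-25,0],[1,-25,-42,-15,0],[1,-25,-42,0,0]]]'
python3 - <<'E'
from h import *
go(tiptarget(PH+.03*NL),99.65)
E
```

```text
t: 10.7
position: [0.5078, 0.0051, 0.3104]
tcp_rot: [-0.269, 3.095, -0.025]
ft_force: [0.8, 1.1, -0.8]
width: 0.258
t 10.70 pos [0.5078 0.0051 0.3104] yaz 99.91 tilt 2.20 F [ 0.8  1.1 -0.8] w 0.258 q [-0.12  0.25  1.78 -0.01  1.08 -1.86]
shift mm [ -24.8 -220.8   22.6]
turn 0.005
```

```bash
python3 -m creep '[[[1,-8,-45,0,0.005],[1,-8,-45,0,0],[1,-8,-45,0,0],[1,0,-40,0,0],[1,0,-40,0,0]]]'
python3 -m creep '[[[1,0,0,0,0]]]'
python3 - <<'E'
from h import *
go(tiptarget(PH+.025*NL),99.65)
E
```

```text
t: 11.2
position: [0.5724, -0.2135, 0.3061]
tcp_rot: [-0.261, 3.106, -0.017]
ft_force: [1.0, 0.5, -0.1]
width: 0.255
t: 11.3
position: [0.5728, -0.218, 0.3034]
tcp_rot: [-0.255, 3.109, -0.016]
ft_force: [-0.2, 0.6, -1.8]
width: 0.259
t 11.30 pos [ 0.5728 -0.218   0.3034] yaz 99.37 tilt 1.41 F [-0.2  0.6 -1.8] w 0.259 q [-0.47  0.42  1.54  0.    1.16 -2.21]
shift mm [-2.7  9.7 14.5]
turn -0.005
```

```bash
python3 -m creep '[[[1,-2,9,8,-0.005],[1,0,0,6,0],[1,0,0,0,0]]]'
python3 - <<'E'
from h import *
go(tiptarget(PH+.025*NL),99.65)
snap(8);cv2.imwrite('pics/c8.png',np.hstack([crop('side',8,345,205,90,90,4.4),crop('top',8,395,205,90,90,4.4)]))
E
```

```text
t: 11.6
position: [0.5732, -0.2077, 0.2837]
tcp_rot: [-0.262, 3.114, -0.01]
ft_force: [-0.4, 0.1, -0.0]
width: 0.259
t 11.60 pos [ 0.5732 -0.2077  0.2837] yaz 99.62 tilt 1.01 F [-0.4  0.1 -0. ] w 0.259 q [-0.46  0.43  1.57  0.    1.13 -2.2 ]
shift mm [-1.5 -1.2 -5.2]
turn -0.0
```

View pics/c8.png

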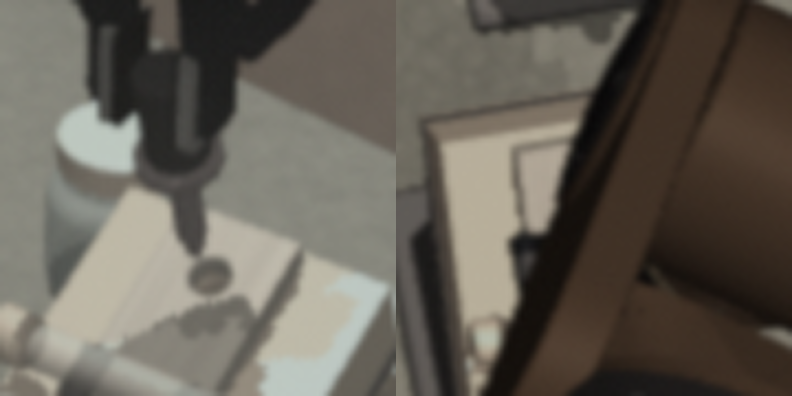

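```bash
python3 - <<'E'
from h import *
np.set_printoptions(precision=4,suppress=True)
k=lambda x,y:(345+(x+.5)/4.4-.5,205+(y+.5)/4.4-.5)
a,b=pinmeas(k(180,165),k(197,254))
h=onplane('side',*k(211,275),PH,NL); print('hole side',h,'PH',PH)
d=b-h; print('tip rel hole local mm',d@XL*1e3,d@YL*1e3,d@NL*1e3)
print('pred tip->hole px at PH+20,10,0', [proj('side',PH+NL*z).round(1) for z in(.03,.02,.01,0)],k(197,254))
cv2.imwrite('pics/c8b.png',crop('side',8,365,225,50,55,10))
E
```

```text
collar [ 0.5919 -0.2051  0.2383] tip [ 0.6073 -0.2029  0.1915] len mm 49.3 axis [-0.313 -0.045  0.949] tilt 18.5 tool frame collar [-17.8  -0.   47. ] tip [-32.6  -0.   94. ]
hole side [ 0.6163 -0.2029  0.1774] PH [ 0.6165 -0.2022  0.1776]
tip rel hole local mm -2.104950199993443 1.493509624533046 16.453665163555883
pred tip->hole px at PH+20,10,0 [array([[389.2, 256.7]]), array([[390.3, 260.1]]), array([[391.3, 263.5]]), array([[392.3, 266.8]])] (389.3863636363636, 262.34090909090907)
```

View pics/c8b.png

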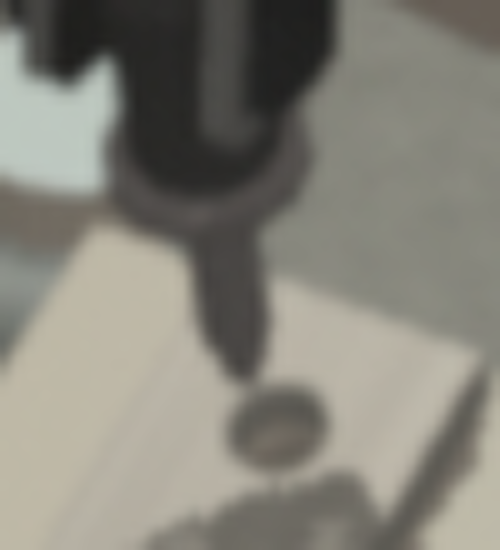

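```bash
python3 -m creep '[[[1,-4,-1.5,4,0],[1,-3,0,6,0],[1,-3,0,6,0]]]'
python3 - <<'E'
from h import *
go(tiptarget(PH-.005*NL,(-32.6,0,94)),99.65)
snap(9);cv2.imwrite('pics/c9b.png',crop('side',9,365,225,50,55,10))
E
```

```text
t: 12.0
position: [0.585, -0.2065, 0.2699]
tcp_rot: [-0.265, 3.11, -0.014]
ft_force: [0.1, -0.7, -0.4]
width: 0.255
t 12.00 pos [ 0.585  -0.2065  0.2699] yaz 99.74 tilt 1.30 F [ 0.1 -0.7 -0.4] w 0.255 q [-0.45  0.46  1.56  0.    1.1  -2.19]
shift mm [ 0.7 -0.1  3.5]
turn 0.002
```

View pics/c9b.png

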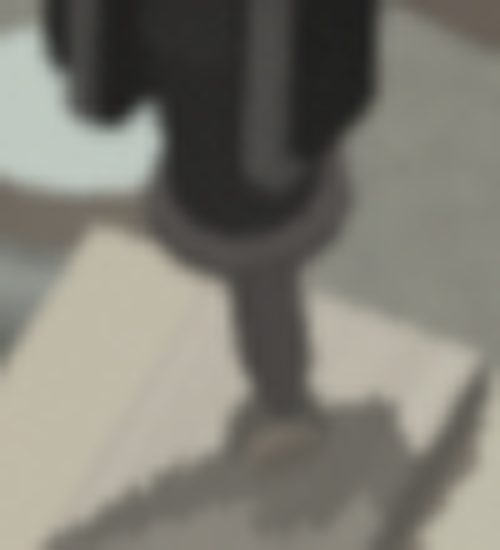

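```bash
python3 -m creep '[[[1,-2,0,5,0],[1,-2,0,5,0],[1,0,0,0,0]]]'
python3 - <<'E'
from h import *
go([.5944,-.206,.2229],99.65)
snap(10);cv2.imwrite('pics/c10.png',crop('side',10,365,225,50,55,10))
E
```

```text
t: 12.4
position: [0.5893, -0.2058, 0.2582]
tcp_rot: [-0.265, 3.111, -0.013]
ft_force: [-0.6, 0.4, -0.7]
width: 0.256
t 12.40 pos [ 0.5893 -0.2058  0.2582] yaz 99.73 tilt 1.18 F [-0.6  0.4 -0.7] w 0.256 q [-0.44  0.48  1.56  0.    1.08 -2.18]
shift mm [-4.4 -0.7 35.4]
turn 0.001
```

View pics/c10.png

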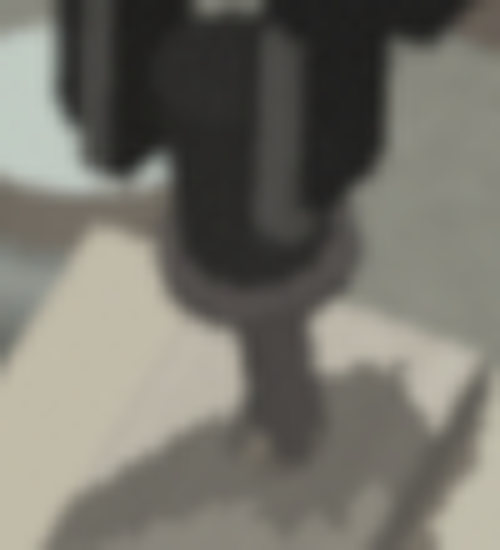

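```bash
python3 - <<'E'
from h import *
k=lambda x,y:(365+(x+.5)/10-.5,225+(y+.5)/10-.5)
a,b=pinmeas(k(262,290),k(295,458))
for p in(a,b):
  d=p-PH; print('rel PH local',d@XL*1e3,d@YL*1e3,d@NL*1e3)
s=telemetry.read_state(); A=R.from_rotvec(s['tcp_rot']).as_matrix()
for q in((-17.8,0,47),(-32.6,0,94),(-16.5,0,41.9),(-30.2,0,89.2)):
  P=s['position']+A@np.array(q)/1e3; d=P-PH; print(q,proj('side',P),'rel',d@XL*1e3,d@YL*1e3,d@NL*1e3)
E
```

```text
collar [ 0.6091 -0.203   0.2075] tip [ 0.6231 -0.201   0.1664] len mm 43.5 axis [-0.323 -0.046  0.945] tilt 19.1 tool frame collar [-19.   -0.   51.7] tip [-32.4   0.   93.1]
rel PH local 5.9005549736353835 0.4479719960672653 30.27631620808674
rel PH local 1.4037407102971633 0.050888978920666884 -12.9398545089051
(-17.8, 0, 47) [[390.45890512 251.45483526]] rel 6.69961175816122 0.49397582825909975 35.10080778391577
(-32.6, 0, 94) [[394.07608444 270.76481179]] rel 1.1669613614181855 0.041633495117756304 -13.86065835018878
(-16.5, 0, 41.9) [[390.14969174 249.17385482]] rel 7.5796257153084765 0.5435693382077463 40.28955675828301
(-30.2, 0, 89.2) [[393.43967556 269.13878836]] rel 0.9198486722658429 0.08635039521456046 -8.499974091840288
```

```bash
python3 -m creep '[[[1,0,0,5,0],[1,0,0,5,0]]]'
python3 -c "
from h import *
go([.5944,-.206,.2229],99.65)"
python3 -m creep '[[[1,0,0,4,0],[1,-1,0,4,0]]]'
python3 -c "
from h import *
go([.5944,-.206,.2229],99.65)"
```

```text
t: 12.7
position: [0.5897, -0.2062, 0.2492]
tcp_rot: [-0.265, 3.109, -0.015]
ft_force: [0.7, -0.1, -1.3]
width: 0.261
t 12.70 pos [ 0.5897 -0.2062  0.2492] yaz 99.73 tilt 1.32 F [ 0.7 -0.1 -1.3] w 0.261 q [-0.44  0.48  1.58  0.    1.06 -2.18]
shift mm [-4.1 -0.3 26.4]
turn 0.001
t: 12.9
position: [0.591, -0.206, 0.2406]
tcp_rot: [-0.264, 3.109, -0.015]
ft_force: [1.6, 1.2, 0.2]
width: 0.258
t 12.90 pos [ 0.591  -0.206   0.2406] yaz 99.71 tilt 1.36 F [1.6 1.2 0.2] w 0.258 q [-0.44  0.49  1.58  0.    1.04 -2.18]
shift mm [-3.  -0.4 17.8]
turn 0.001
```

```bash
python3 -m creep '[[[1,0,0,4,0],[1,-1,0,4,0]]]'
python3 - <<'E'
from h import *
go([.5944,-.206,.2229],99.65)
snap(11);cv2.imwrite('pics/c11.png',crop('side',11,355,225,60,55,10))
E
```

```text
t: 13.1
position: [0.5931, -0.2057, 0.2327]
tcp_rot: [-0.264, 3.106, -0.015]
ft_force: [2.6, 1.5, 3.3]
width: 0.255
t 13.10 pos [ 0.5931 -0.2057  0.2327] yaz 99.71 tilt 1.52 F [2.6 1.5 3.3] w 0.255 q [-0.44  0.5   1.59  0.    1.02 -2.18]
shift mm [-1.  -0.4  9.9]
turn 0.001
```

View pics/c11.png

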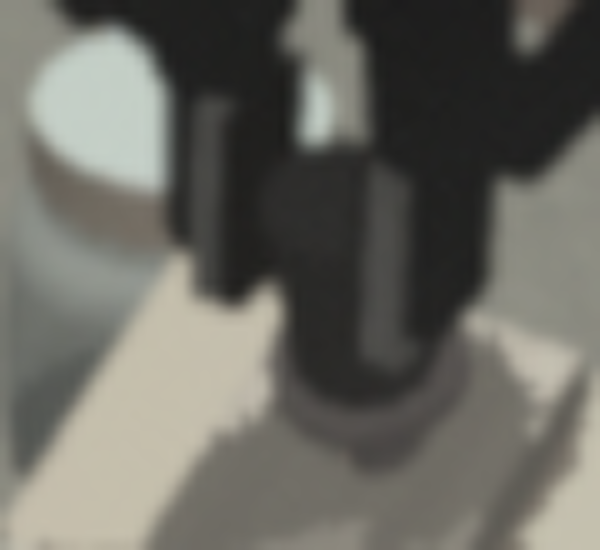

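```bash
python3 -m creep '[[[1,0,0,4,0],[1,-1,0,4,0]]]'
python3 -c "
from h import *
go([.5944,-.206,.2229],99.65)"
python3 -m creep '[[[1,-1,0,4,0],[1,0,0,3,0]]]'
python3 - <<'E'
from h import *
go([.5944,-.206,.2229],99.65)
snap(12);cv2.imwrite('pics/c12.png',crop('side',12,355,225,60,55,10))
E
```

```text
t: 13.4
position: [0.5954, -0.2055, 0.2252]
tcp_rot: [-0.264, 3.103, -0.016]
ft_force: [4.1, 3.0, 5.5]
width: 0.255
t 13.40 pos [ 0.5954 -0.2055  0.2252] yaz 99.71 tilt 1.68 F [4.1 3.  5.5] w 0.255 q [-0.44  0.51  1.59  0.01  1.01 -2.18]
shift mm [ 1.1 -0.3  2.3]
turn 0.001
t: 13.6
position: [0.5976, -0.2051, 0.219]
tcp_rot: [-0.264, 3.099, -0.017]
ft_force: [-2.1, 3.1, 15.7]
width: 0.256
t 13.60 pos [ 0.5976 -0.2051  0.219 ] yaz 99.71 tilt 1.88 F [-2.1  3.1 15.7] w 0.256 q [-0.44  0.52  1.6   0.01  0.99 -2.18]
shift mm [ 3.2 -0.4 -4. ]
turn 0.001
```

View pics/c12.png

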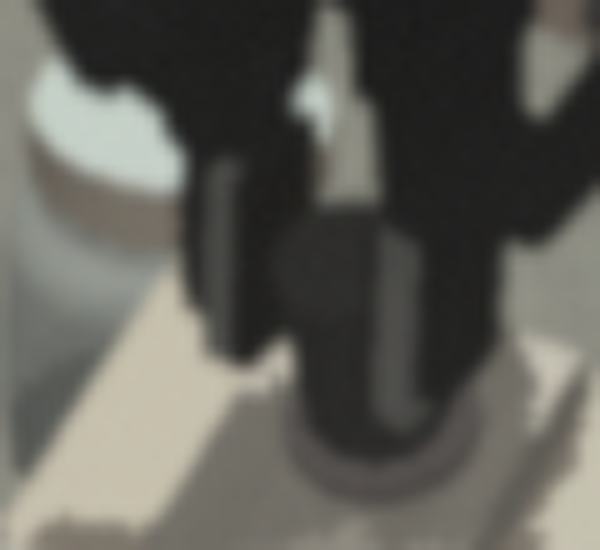

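```bash
python3 -m creep '[[[1,2,0,1.5,0],[1,1.5,0,1.5,0]]]'
python3 -c "
from h import *
go([.5944,-.206,.2229],99.65)"
python3 -m creep '[[[1,0,0,3,0],[1,0,0,0,0]]]'
python3 -c "
from h import *
go()"
```

```text
t: 13.9
position: [0.5955, -0.2056, 0.2176]
tcp_rot: [-0.264, 3.095, -0.02]
ft_force: [3.2, 3.8, 9.6]
width: 0.254
t 13.90 pos [ 0.5955 -0.2056  0.2176] yaz 99.72 tilt 2.16 F [3.2 3.8 9.6] w 0.254 q [-0.44  0.52  1.61  0.01  0.98 -2.18]
shift mm [ 1.  -0.3 -5.3]
turn 0.001
t: 14.1
position: [0.5957, -0.2059, 0.2179]
tcp_rot: [-0.263, 3.092, -0.023]
ft_force: [5.9, 3.6, -2.4]
width: 0.254
t 14.10 pos [ 0.5957 -0.2059  0.2179] yaz 99.72 tilt 2.37 F [ 5.9  3.6 -2.4] w 0.254 q [-0.44  0.52  1.61  0.01  0.98 -2.19]
```

```bash
python3 -m creep '[[[0.6,0,0,0,0],[0.5,0,0,0,0],[0.5,0,0,0,0]]]'
python3 -m creep '[[[0.5,0,0,-15,0],[0.5,5,0,-35,0],[0.5,10,0,-40,0],[0.5,30,0,-20,0],[0.5,50,0,0,0]]]'
python3 -m creep '[[[0.5,45,0,0,0],[0.5,45,0,0,0]]]'
python3 - <<'E'
from h import *
go()
snap(13);cv2.imwrite('pics/c13.png',np.hstack([crop('side',13,340,220,80,80,4.9),crop('top',13,400,205,80,80,4.9)]))
E
```

```text
t: 14.4
position: [0.5944, -0.2062, 0.217]
tcp_rot: [-0.264, 3.095, -0.023]
ft_force: [-0.6, -0.3, -0.2]
width: 0.499
t: 14.9
position: [0.4968, -0.2213, 0.3233]
tcp_rot: [-0.27, 3.103, -0.018]
ft_force: [-0.1, -0.8, -0.3]
width: 0.497
t: 15.1
position: [0.4046, -0.2368, 0.3207]
tcp_rot: [-0.272, 3.104, -0.019]
ft_force: [0.8, -1.0, 0.1]
width: 0.499
t 15.10 pos [ 0.4046 -0.2368  0.3207] yaz 100.00 tilt 1.63 F [ 0.8 -1.   0.1] w 0.499 q [-0.68  0.18  1.84  0.01  1.1  -2.43]
```

View pics/c13.png

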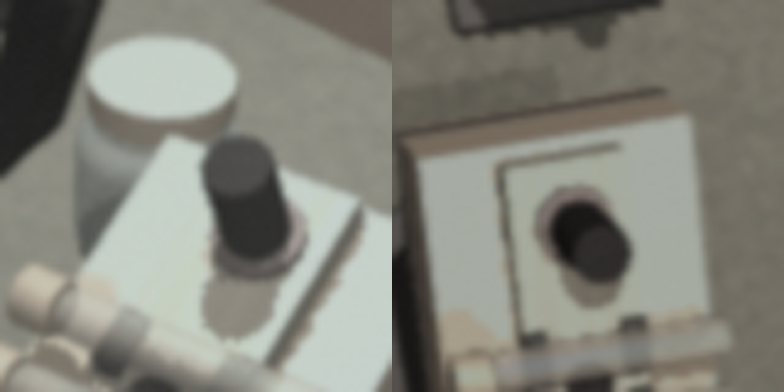

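```bash
python3 - <<'E'
from h import *
np.set_printoptions(precision=4,suppress=True)
S=lambda x,y:(340+(x+.5)/4.9-.5,220+(y+.5)/4.9-.5)
T=lambda x,y:(400+(x-392+.5)/4.9-.5,205+(y+.5)/4.9-.5)
K,D,o,A=cam('side')
p,e=tri(T(602,255),S(240,166)); d=p+[0,0,.0022]-PH
print('knob top',p,e,'local',d@XL*1e3,d@YL*1e3,d@NL*1e3)
for n in('side','top'):print(n,[proj(n,PH+NL*z).round(1) for z in(.005,.045)])
print(S(240,166),T(602,255),'collar',S(258,240),T(575,222))
cv2.imwrite('pics/c13b.png',np.hstack([crop('side',13,370,240,42,42,9.4),crop('top',13,420,232,42,42,9.4)]))
for n in('side','top'):
  d=np.load(f'{n}13.npz')['d']
  uv=S(240,166) if n=='side' else T(602,255)
  u,v=map(round,uv)
  q=[dep(n,a,b,d[b,a])for a in(u-1,u,u+1) for b in(v-1,v,v+1)]; q=np.median(q,0)-PH; print(n,'depth knob top local',q@XL*1e3,q@YL*1e3,q@NL*1e3)
E
```

```text
knob top [ 0.597  -0.2067  0.2152] 0.0024810750721768297 local -1.2368608501522502 -1.1412163886251885 44.4836613157031
side [array([[391.8, 265.2]]), array([[387.6, 251.4]])]
top [array([[437.1, 249.5]]), array([[442.5, 255.5]])]
(388.5816326530612, 253.4795918367347) (442.4591836734694, 256.6428571428571) collar (392.2551020408163, 268.5816326530612) (436.94897959183675, 249.90816326530611)
side depth knob top local -2.0645519952060867 -3.7554042970982615 45.77235825259249
top depth knob top local -1.8882462069943895 1.4791164593546615 46.603478576442185
```

View pics/c13b.png

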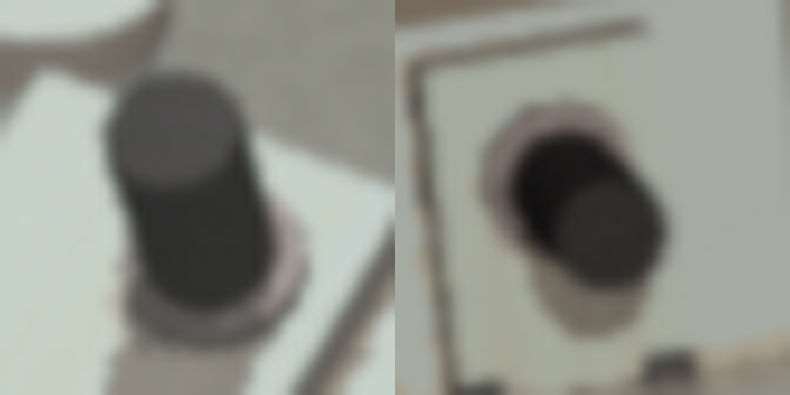

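```bash
python3 -m creep '[[[1,-45,0,0,0],[1,-45,0,0,0],[1,-45,0,0,0],[1,-45,0,0,0],[1,-12,0,10,0]]]'
python3 -c "
from h import *
go([.6,-.205,.26],99.65)"
```

```text
t: 15.7
position: [0.5972, -0.2046, 0.3158]
tcp_rot: [-0.257, 3.106, -0.021]
ft_force: [-1.2, -0.2, -0.3]
width: 0.005
t 15.70 pos [ 0.5972 -0.2046  0.3158] yaz 99.44 tilt 1.62 F [-1.2 -0.2 -0.3] w 0.005 q [-0.43  0.44  1.47  0.    1.2  -2.17]
shift mm [-1.4  0.  55.9]
turn -0.004
```

```bash
python3 -m creep '[[[1,-1,0,25,0],[1,0,0,25,0],[1,0,0,8,0],[1,0,0,0,0]]]'
python3 -c "
from h import *
go([.6,-.205,.24],99.65)"
```

```text
t: 16.1
position: [0.6016, -0.2036, 0.2515]
tcp_rot: [-0.262, 3.111, -0.018]
ft_force: [0.3, -0.9, 0.1]
width: 0.001
t 16.10 pos [ 0.6016 -0.2036  0.2515] yaz 99.60 tilt 1.28 F [ 0.3 -0.9  0.1] w 0.001 q [-0.43  0.5   1.54 -0.    1.08 -2.17]
shift mm [ 2.  -0.9 11.5]
turn -0.001
```

```bash
for i in 1; do python3 -m creep '[[[1,1,0,4,0]]]'; done; python3 -m creep '[[[1,0,0,3,0]]]'; python3 -m creep '[[[1,0,0,3,0]]]'
```

```text
t: 16.2
position: [0.6009, -0.204, 0.2483]
tcp_rot: [-0.261, 3.111, -0.019]
ft_force: [-0.2, 0.1, 0.5]
width: -0.0
t: 16.3
position: [0.6008, -0.2043, 0.2458]
tcp_rot: [-0.261, 3.11, -0.019]
ft_force: [-0.9, 0.2, -0.5]
width: 0.002
t: 16.4
position: [0.601, -0.2046, 0.2435]
tcp_rot: [-0.26, 3.109, -0.02]
ft_force: [0.3, 0.3, -0.8]
width: 0.0
```

```bash
python3 -m creep '[[[1,0,0,2,0]]]'; python3 -m creep '[[[1,0,0,2,0]]]'; python3 -m creep '[[[1,0,0,2,0]]]'
```

```text
t: 16.5
position: [0.601, -0.2047, 0.2419]
tcp_rot: [-0.26, 3.108, -0.021]
ft_force: [-0.2, 0.0, 2.7]
width: -0.003
t: 16.6
position: [0.6013, -0.205, 0.2412]
tcp_rot: [-0.26, 3.106, -0.023]
ft_force: [-5.6, 1.4, 16.3]
width: 0.001
t: 16.7
position: [0.6014, -0.2052, 0.2412]
tcp_rot: [-0.26, 3.105, -0.025]
ft_force: [-6.2, 1.2, 16.5]
width: 0.003
```

```bash
python3 -m creep '[[[1,0,0,-20,0],[1,0,0,-35,0],[1,20,0,-35,0],[1,45,0,0,0],[1,45,0,0,0]]]'
python3 -m creep '[[[1,45,20,0,0],[1,45,20,0,0],[1,0,20,0,0],[1,0,0,0,0]]]'
python3 - <<'E'
from h import *
go()
snap(14);cv2.imwrite('pics/c14.png',np.hstack([crop('side',14,340,220,80,80,4.9),crop('top',14,400,205,80,80,4.9)]))
for n in('side','top'):
    a=cv2.cvtColor(np.load(f'{n}0.npz')['p'],7).astype(int);b=cv2.cvtColor(np.load(f'{n}14.npz')['p'],7).astype(int)
    for nm,P in(('bottle',(517,240) if n=='top' else (495,370)),('jar',(341,185) if n=='top' else (372,240)),('box',(164,218)if n=='top' else (228,198))):
        u,v=P; print(n,nm,np.abs(a-b)[v-25:v+25,u-25:u+25].mean())
E
```

```text
t: 17.2
position: [0.4909, -0.2221, 0.3321]
tcp_rot: [-0.265, 3.102, -0.027]
ft_force: [0.7, -0.5, 0.0]
width: -0.003
t: 17.6
position: [0.3845, -0.1774, 0.33]
tcp_rot: [-0.258, 3.099, -0.033]
ft_force: [0.3, -0.2, -0.7]
width: 0.002
t 17.60 pos [ 0.3845 -0.1774  0.33  ] yaz 99.50 tilt 2.17 F [ 0.3 -0.2 -0.7] w 0.002 q [-0.59  0.1   1.92  0.    1.09 -2.33]
side bottle 11.0972
side jar 25.9844
side box 49.91
top bottle 4.8912
top jar 6.584
top box 7.2968
```

View pics/c14.png

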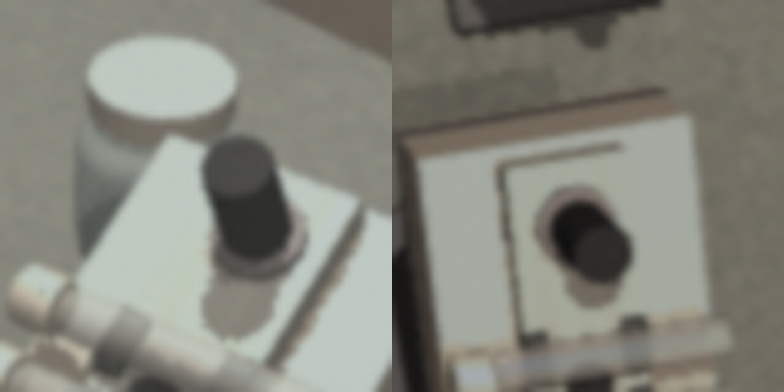

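View pics/side14.png

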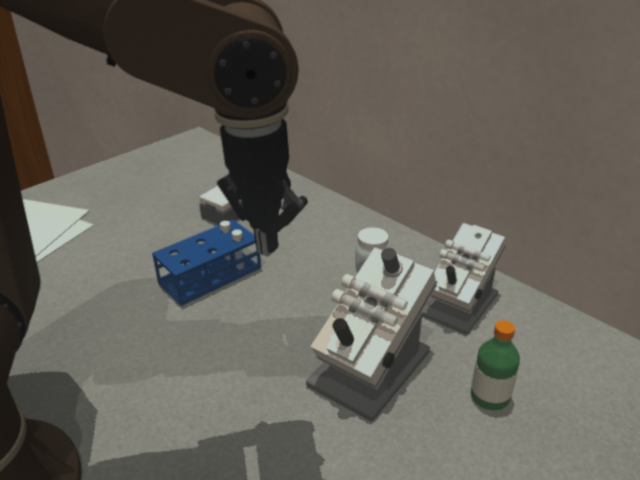

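The pin stands square in the paddle of the large rotator at about (390,262), and pressing it moved nothing. The bottle, jar and tip box are where they started, and the arm is clear.

```bash
python3 -c "
from rig import ticket; print(ticket.job_done())"
```

```text
the job is handed in; nothing more can be done
None
```

The large rotator is locked: its paddle is turned until the holes line up, and the pin is through both holes with its collar down on the paddle. I handed the job in at about 17.7 s.

**How it was done:** I turned the paddle by its handle from about 0.98 rad to near 0. The tool cannot be tilted, so I leaned the pin in the jaws against its rack hole. It reached only about 19° there, and pushing it into the lock hole brought it the rest of the way to 25°. I then let go, pressed down on the knob with the closed fingers, and backed away.

**Last checks:**
- **Pin seated:** the knob's top measured 44.5 to 46.6 mm above the paddle face, where 45 mm is expected. The knob did not give under a 16 N press, and the contact height was within about 1 mm of the prediction.
- **Bystanders:** by eye, the bottle, jar and tip box stand where they were. The side view's image difference was high around the tip box (arm in front) and the jar (locked pin nearby). The top view showed little change at any of the three.

**Disagreements:** before insertion, the two cameras put the paddle hole 0.6 mm and 2.1 mm off the housing hole sideways. Two-view heights also read 2 to 3 mm low, which I corrected using the rack height and the depth images.

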